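Eject and sort scanner battery packs in a parcel room

TASK

Push the red ejector slide on the charging dock all the way down to its stop, without ramming it, and let it spring back up, so that both battery packs stay caught standing proud of the dock. Then take each pack out and stand it upright, same end up, in the caddy of its own colour, setting it down rather than dropping it. Leave the parcels, tape, marker and hand scanner where they are.

Things in the scene. Friction and masses are not known exactly. Their poses are not given: they have to be found in the camera images.
- dock: Charging dock, fixed. Origin: centre of the underside of its black base plate (200 x 290 x 12 mm), z up. Its grey cradle, 258 mm wide along y, leans towards the robot (dock -x): two pockets side by side open along axis a = (-0.423, 0, 0.906) of the dock frame, 25 deg from vertical. Packs start 2 mm below its flat top face (square to a, 55 x 258 mm) and cannot be gripped.
- pocket_l (a point): centre of the mouth of the +y pocket, in the plane of the grey face: at (-0.017, 0.075, 0.1515) m in the dock frame, on the pocket's axis a. Pocket 112 mm deep, with 2 to 3 mm of play round the pack, which lies against the robot-side wall (1.5 mm off the axis). Lift packs out along a.
- pocket_r (a point): the same for the -y pocket: (-0.017, -0.075, 0.1515) m in the dock frame. Pressing the ejector raises both packs along a, 1 mm per mm. At 41 mm a spring catch snaps under each; once the slide is let go they rest there, top ends 39 mm proud of the face. Pressed under about 42 mm, they sink back.
- ejector (a joint): travel of the red-capped ejector slide, m: 0 = up (rest), 0.045 = fully pressed at its hard stop. It moves along -a (down and away from the robot) against a return spring: about 3 N at first, 8 to 18 N near the end, rising sharply at the stop. More than 60 N on the dock damages it.
- ejector_top (a point): centre of the top of the red ejector cap (36 x 36 mm, square to a), midway between the pockets; 66 mm above the grey face along a at rest. The cap sits on a rubber cushion on the slide's steel stem and sinks about 1 mm per 4 N (at most 12 mm) onto it, so its top lies 21 mm above the face, less this sinking, when the slide is fully pressed. The point moves with the cap.
- pack_blue: Blue battery pack with a black band, 28 (x) x 80 (y) x 110 (z) mm, about 150 g. Origin: centre of the bottom (contact) end; z runs along its length to the top end. At the start it sits in one of the dock's two pockets, its z along a and its thin x in the dock's x-z plane (x = (0.906, 0, 0.423) in the dock frame).
- pack_orange: Orange battery pack with a black band, same size and frame as the blue one; it sits in the other pocket.
- caddy_blue: Blue open-topped caddy, fixed, outside 62 (x) x 115 (y) x 60 (z) mm, walls and floor 5 mm (inside 52 x 105 mm). Origin: centre of its underside. A pack stands in it with thickness along x and width along y.
- caddy_orange: Orange open-topped caddy, same size and frame as the blue one. It may be on either side.
- parcel_small: bystander: brown carton 120 x 90 x 60 mm, origin under its centre
- parcel_yellow: bystander: yellow parcel 140 x 80 x 50 mm, origin under its centre
- tape_roll: bystander: clear tape roll lying flat, 96 mm across, 48 mm high, origin under its centre
- marker: bystander: black marker 130 mm long (x), 18 mm thick, origin under its centre
- barcode_reader: bystander: black hand scanner 160 x 70 x 30 mm, origin under its centre
Not all that is in view belongs to the job. Leave any pink look-alike of the pack_blue alone.

How it is judged:
By the outcome, as a careful person would: the job done as asked, in the order asked, and still so for the second after the job is handed in, with the robot touching nothing.
It also fails if it takes over 64 s, if anything falls off the work surface, if the arm or the gripper's body presses on something with over 40 N, if the wrist force passes 120 N, or if a joint passes its speed limit or range.

ROBOT

A 7-joint arm with a two-finger parallel gripper is mounted at the origin on the work surface. World frame = base frame: x ahead of the robot, y to its left, z up, the work surface at z = 0. Lengths are in m, angles in rad, forces in N, time in s.
With the tool pointing down it reaches from about 0.4 to 0.85 m from the base axis. Payload 10.4 kg.
Tool frame: the origin (TCP) lies at the very end of the fingers, on their centre line; the grasp point (between the pads) lies 19 mm behind it; z points along the fingers, y is the line along which they close (so a half turn about z gives the same grasp; the last joint's range is limited). The gripper opens to 87 mm and grips with 3 to 60 N. Pads are 19 mm wide; open, the fingers measure 117 mm over their backs; the gripper's body (75 mm by 190 mm) begins 51 mm behind the grasp point.
Start: joints at [-1.17, 0.332, -0.065, 1.46, 0.022, 1.35, -0.088], TCP at [0.257, 0.57, 0.223] pointing down, gripper open.
Joint ranges: [-2.6, 2.6], [-0.5, 2.12], [-1.47, 1.34], [0.16, 2.42], [-1.27, 4.41], [0.06, 2.06], [-2.6, 2.6]. Speed limits (rad/s): [2.22, 2.22, 2.79, 2.79, 3.14, 3.14, 3.14].

INTERFACE

Orientations are given as a unit quaternion [x, y, z, w].
In Python, from bench import status, camera, order gives the robot as it stands.
- The arm moves only by the tool jog_arm, never from a script. Its argument "plan" is a list of rows, each a list of 7 numbers: the turn, a rotation vector about the tool's x, y, z in rad, then the shift along the tool's x, y, z in mm, then the opening, from -1 (shut) to 1 (fully open). A call has 1 to 12 rows; each row is the pose to reach, as a shift and turn from the pose commanded when the call began, along the tool's axes at that moment; what a row does not reach only later rows make up. A row lasts 1/10 s, in which the tool goes at most 50 mm and 8.59 degrees, less where a joint would pass 70% of its speed; a pose out of reach is approached as far as the arm can. A call with a gripper value outside its range is refused whole. The fingers move at their own pace and stop on an object; "squeeze" is the grip in N (left out, the last holds). Time passes only in rows, so rows that repeat a pose let the fingers close. It gives the time, the measured TCP pose, the force, the opening and the grip force at its end, in the units of the state.
- status.read_state(): the state, without advancing time (a new reading comes with each control period).
- camera(name): name is "scene" or "side" or "wrist"; returns a dict with "image" (480x640x3 uint8, red, green, blue), "z_map" (480x640 float32, m along the optical axis (not along the pixel's ray), 0 where there is no reading), "fx", "fy", "cx", "cy" (pixels), "k1" (the pictures are not rectified: a ray, as slopes to the right and down, at radius r is drawn at 1 + k1 r^2 times it, then the intrinsics apply), "world_from_camera" (4x4, takes a point from camera to world coordinates); the wrist camera has in their place "mount" (4x4, takes a point from camera to tool coordinates, whose origin is the TCP and whose axes are the flange's). Camera axes: x right, y down, z forward; pixel columns grow to the right and rows downward; lengths in m; the calibration is good to about 2 mm. A picture is of the moment at which its call begins: read the wrist's pose just before it.
- order.close_job(): hands the job in; it is judged then, once.
The state is a dict: "time": time; "joint_positions": joint angles; "joint_vel": joint speeds; "joint_torque": joint torques, N m; "ee_pos": TCP position; "eef_rot": TCP orientation; "ft_force": force on the tool from outside, world axes, zero at the start; "torque": the same for the moment, N m; "width": finger opening in m; "grip_force": force on a finger pad.
Only numpy, scipy, OpenCV 4.12 (cv2) and the standard library are available. Lean on these libraries where they do the work, as an engineer would, in place of code of your own. Each camera call takes 0.05 s, during which the arm holds its last target. There are 200 camera calls.

## Working session

There is one attempt and no reset: what is moved stays moved. The work goes in short steps, Python scripts to look and compute and a tool call to move; the robot and the scene stay as the last step left them, time stands still between calls to the robot, and variables do not carry over. Pictures are saved under pics/ and viewed, at most 10 in all, crops included, and the job is handed in when it is done.

Besides the shell and the picture viewer there is one more tool, called after "Request:" as name([rows], argument=value, ...), one row to a line, values as JSON. jog_arm: Moves the arm, as the interface text tells. Its arguments: {"type":"object","properties":{"plan":{"type":"array"},"squeeze":{"type":"number"}},"required":["plan"]}

```bash
mkdir -p pics; ls; python3 - <<'E'
from bench import status,camera,order
import cv2,numpy as np
s=status.read_state();print(s)
for n in("scene","side"):
    c=camera(n);np.savez(n+".npz",**c);cv2.imwrite(f"pics/{n}0.png",c["image"][...,::-1])
    print(n,c["fx"],c["fy"],c["cx"],c["cy"],c["k1"],c["world_from_camera"])
E
```

```text
pics
{'time': 0.0, 'joint_positions': array([-1.16961347,  0.33282542, -0.06467242,  1.46094753,  0.02161897,
        1.34990714, -0.08849303]), 'joint_vel': array([-0.00107441, -0.00081603,  0.00018312, -0.00038296, -0.00092226,
        0.00071301,  0.0001351 ]), 'joint_torque': array([-3.42747071e-04, -6.23283434e+01,  2.42859236e-02, -3.89876318e+01,
       -6.12948881e-02,  4.02751495e-02,  1.15424359e-04]), 'ee_pos': array([0.25687339, 0.56934393, 0.22177993]), 'eef_rot': array([ 2.10306325e-01,  9.77635293e-01, -6.88589019e-04, -1.00152283e-04]), 'ft_force': array([-0.26133739,  0.98168559, -0.78777252]), 'torque': array([-0.02102732,  0.01339282, -0.02896499]), 'grip_force': 0.0, 'width': 0.08662934317149168}
scene 436.6750080785623 436.6750080785623 318.77844516333494 230.73820666523713 -0.023573668154207757 [[ 0.85796144  0.41506534 -0.30269282  0.82197285]
 [ 0.51364336 -0.70288931  0.49205398 -0.39645569]
 [-0.008525   -0.57763949 -0.81624748  0.93796423]
 [ 0.          0.          0.          1.        ]]
side 489.98835515068595 489.98835515068595 330.6725995633341 239.1149285147863 -0.09503039222925683 [[ 0.95530467 -0.18656313  0.22931896  0.27180411]
 [-0.29561823 -0.59843981  0.74463391 -0.74806184]
 [-0.00168764 -0.77914311 -0.62684381  0.80972069]
 [ 0.          0.          0.          1.        ]]
```

View pics/scene0.png

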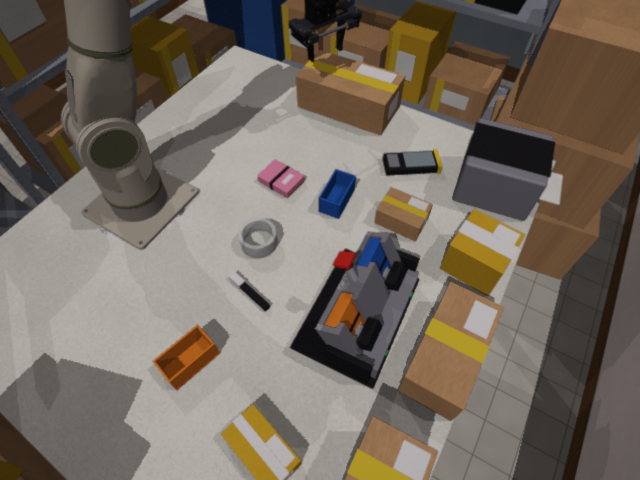

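View pics/side0.png

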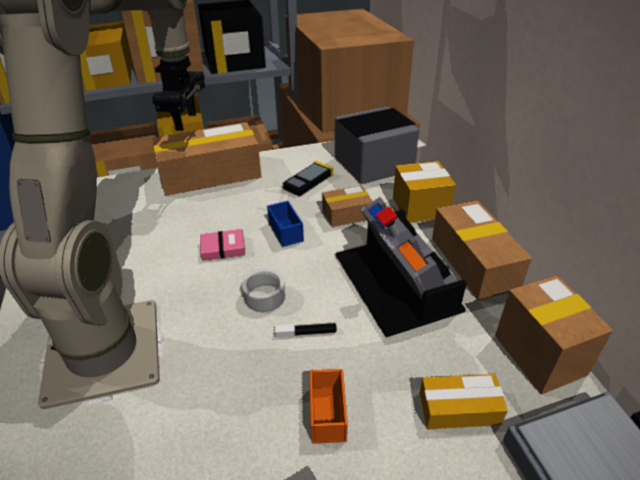

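The scene view shows the dock with its red cap at (344,260), the blue pack top at (372,252) and the orange pack top at (343,310). The blue caddy is at (337,193) and the orange caddy at (187,356). The pink block at (281,178) is the decoy, lying on the table. The side view agrees: cap (386,216), blue caddy (285,223), orange caddy (328,405).

```bash
cat > h.py <<'E'
import numpy as np,cv2
def pts(c):
    """world (or camera) xyz for every pixel, via z_map"""
    K=np.array([[c["fx"],0,c["cx"]],[0,c["fy"],c["cy"]],[0,0,1.]])
    v,u=np.mgrid[:480,:640].astype(np.float64)
    x=(u-c["cx"])/c["fx"];y=(v-c["cy"])/c["fy"]
    xu,yu=x.copy(),y.copy()
    for _ in range(6):
        f=1+c["k1"]*(xu**2+yu**2);xu,yu=x/f,y/f
    z=np.asarray(c["z_map"],float)
    P=np.stack([xu*z,yu*z,z],-1)
    if "world_from_camera" in c:
        T=np.asarray(c["world_from_camera"]);P=P@T[:3,:3].T+T[:3,3]
    return P
def hsv(c): return cv2.cvtColor(np.ascontiguousarray(c["image"]),cv2.COLOR_RGB2HSV)
def masks(c):
    H,S,V=[a.astype(int) for a in cv2.split(hsv(c))]
    return dict(red=((H<5)|(H>174))&(S>200)&(V>60),orange=(H>5)&(H<17)&(S>190)&(V>60),blue=(H>105)&(H<128)&(S>150)&(V>40),dark=(V<45))
E
python3 - <<'E'
from h import *
for n in("scene","side"):
    c=dict(np.load(n+".npz"));P=pts(c);M=masks(c);ok=c["z_map"]>0
    ok&=(P[...,0]>.3)&(P[...,0]<1.1)&(abs(P[...,1])<.6)&(P[...,2]<.3)
    for k in("red","orange","blue"):
        m=(M[k]&ok).astype(np.uint8);N,L,st,ce=cv2.connectedComponentsWithStats(m)
        for i in range(1,N):
            if st[i,4]>60:
                q=P[L==i];print(n,k,st[i],ce[i].round(),q.mean(0).round(4),np.percentile(q,[2,98],0).round(3).tolist())
                if st[i,4]>300:
                    t=q[q[:,2]>q[:,2].max()-.012] ;r=cv2.minAreaRect((q[:,:2]*1000).astype(np.float32));print("   rect",np.round(r[0],1),np.round(r[1],1),round(r[2],1))
    d=M["dark"]&ok&(P[...,2]>.006)&(P[...,2]<.02)
    m=cv2.morphologyEx(d.astype(np.uint8),cv2.MORPH_OPEN,np.ones((3,3)));N,L,st,ce=cv2.connectedComponentsWithStats(m)
    i=1+np.argmax(st[1:,4]);q=P[L==i];r=cv2.minAreaRect((q[:,:2]*1000).astype(np.float32));print(n,"base",st[i],q[:,2].mean(),np.round(r[0],1),np.round(r[1],1),r[2],cv2.boxPoints(r).round().tolist())
E
```

```text
scene red [334 251  21  18 262] [344. 260.] [0.6311 0.0071 0.2118] [[0.615, -0.008, 0.2], [0.645, 0.026, 0.219]]
scene orange [325 293  33  36 662] [343. 311.] [ 0.6684 -0.0602  0.1431] [[0.649, -0.099, 0.113], [0.689, -0.028, 0.155]]
   rect [669.8 -62.1] [43.  76.7] 4.0
scene orange [352 316  13  19  62] [358. 323.] [ 0.698  -0.0469  0.0941] [[0.694, -0.072, 0.076], [0.706, -0.03, 0.103]]
scene orange [ 154  326   65   63 2035] [186. 357.] [ 0.4106 -0.2738  0.0286] [[0.376, -0.33, 0.003], [0.454, -0.219, 0.061]]
   rect [ 414.8 -273.9] [111.   62.5] 75.4
scene blue [ 319  170   36   48 1099] [336. 193.] [0.4625 0.2823 0.0302] [[0.431, 0.223, 0.003], [0.498, 0.338, 0.062]]
   rect [464.4 281.6] [ 60.2 117.5] 6.1
scene blue [357 238  29  31 511] [372. 253.] [0.6566 0.0903 0.1436] [[0.637, 0.05, 0.114], [0.678, 0.121, 0.155]]
   rect [658.1  86.4] [43.4 80. ] 3.4
scene base [ 292  268   53   96 1535] 0.012231859510501325 [592.5 -29.9] [ 77.5 238.2] 18.225189208984375 [[518.0, 71.0], [593.0, -155.0], [667.0, -131.0], [592.0, 95.0]]
side red [377 208  21  18 226] [386. 216.] [0.6259 0.0061 0.2076] [[0.61, -0.01, 0.199], [0.641, 0.025, 0.216]]
side orange [399 242  27  28 355] [412. 256.] [ 0.6585 -0.0632  0.147 ] [[0.646, -0.1, 0.14], [0.674, -0.023, 0.154]]
   rect [663.2 -54.9] [89.8 59.4] 58.9
side orange [ 310  370   37   73 2209] [326. 407.] [ 0.4086 -0.2749  0.0268] [[0.371, -0.336, 0.002], [0.445, -0.218, 0.061]]
   rect [ 409.8 -276.1] [115.9  60.4] 76.1
side blue [268 202  35  44 995] [285. 224.] [0.4614 0.2748 0.0323] [[0.428, 0.22, 0.002], [0.493, 0.338, 0.059]]
   rect [459.8 280. ] [ 61.7 121.7] 6.4
side blue [369 204  16  24 116] [376. 213.] [0.642  0.1004 0.148 ] [[0.612, 0.012, 0.141], [0.66, 0.13, 0.195]]
side base [ 337  243  116   92 4409] 0.010989882093775192 [649.  10.] [163.9 292.7] 4.869455814361572 [[555.0, 149.0], [580.0, -143.0], [743.0, -129.0], [718.0, 163.0]]
```

```bash
cat >> h.py <<'E'
from scipy.spatial.transform import Rotation as Rn
def yawR(y): return Rn.from_euler("z",y,degrees=True).as_matrix()
def tool(yaw,lean=25):
    """tool axes: z down leaning 'lean' deg away from robot, y along frame x"""
    t=np.radians(lean);y=np.array([np.cos(t),0,np.sin(t)]);z=np.array([np.sin(t),0,-np.cos(t)])
    return yawR(yaw)@np.stack([np.cross(y,z),y,z],1)
def rel(s,p,R):
    R0=Rn.from_quat(s["eef_rot"]).as_matrix()
    return Rn.from_matrix(R0.T@R).as_rotvec().round(3),(R0.T@(np.asarray(p)-s["ee_pos"])*1000).round(1)
E
python3 - <<'E'
from h import *
from bench import status
s=status.read_state()
print(rel(s,[.257,.569,.36],tool(65.7,0)),rel(s,[.578,.003,.33],tool(4.7)))
# tall parts of the dock
c=dict(np.load("scene.npz"));P=pts(c)
y=yawR(4.7);Q=(P-[.674,.011,0])@y
for v in range(225,385,16): print(v,[tuple((Q[v,u]*1000).astype(int)) for u in range(310,425,14)])
E
```

```text
(array([-0.001,  0.   ,  0.   ]), array([  -0.3,   -0.5, -138.2])) (array([-0.395, -0.231,  1.048]), array([-525.6, -384.4, -107.6]))
225 [(np.int64(-214), np.int64(179), np.int64(1)), (np.int64(-183), np.int64(200), np.int64(-5)), (np.int64(-148), np.int64(212), np.int64(1)), (np.int64(-114), np.int64(228), np.int64(1)), (np.int64(-81), np.int64(244), np.int64(1)), (np.int64(-47), np.int64(256), np.int64(6)), (np.int64(-10), np.int64(256), np.int64(28)), (np.int64(23), np.int64(253), np.int64(53)), (np.int64(54), np.int64(278), np.int64(40))]
241 [(np.int64(-190), np.int64(131), np.int64(4)), (np.int64(-159), np.int64(149), np.int64(0)), (np.int64(-127), np.int64(166), np.int64(0)), (np.int64(-94), np.int64(181), np.int64(1)), (np.int64(-34), np.int64(103), np.int64(144)), (np.int64(-5), np.int64(107), np.int64(157)), (np.int64(2), np.int64(230), np.int64(-1)), (np.int64(35), np.int64(245), np.int64(0)), (np.int64(68), np.int64(258), np.int64(4))]
257 [(np.int64(-169), np.int64(90), np.int64(1)), (np.int64(-138), np.int64(106), np.int64(0)), (np.int64(-57), np.int64(2), np.int64(207
[... 2472 characters left out ...]
4(100)), (np.int64(33), np.int64(-123), np.int64(95)), (np.int64(56), np.int64(-98), np.int64(61)), (np.int64(82), np.int64(-85), np.int64(60)), (np.int64(107), np.int64(-50), np.int64(1)), (np.int64(135), np.int64(-35), np.int64(0)), (np.int64(158), np.int64(-64), np.int64(98))]
369 [(np.int64(-42), np.int64(-161), np.int64(0)), (np.int64(-14), np.int64(-148), np.int64(0)), (np.int64(14), np.int64(-141), np.int64(21)), (np.int64(43), np.int64(-141), np.int64(60)), (np.int64(71), np.int64(-141), np.int64(98)), (np.int64(93), np.int64(-100), np.int64(13)), (np.int64(120), np.int64(-82), np.int64(0)), (np.int64(143), np.int64(-106), np.int64(100)), (np.int64(168), np.int64(-94), np.int64(99))]
```

Request:
jog_arm([
  [0, 0, 0, 0, 0, -50, 1],
  [0, 0, 0, 0, 0, -100, -1],
  [-0.395, -0.231, 1.048, -525.6, -384.4, -110, -1],
  [-0.395, -0.231, 1.048, -525.6, -384.4, -110, -1],
  [-0.395, -0.231, 1.048, -525.6, -384.4, -110, -1],
  [-0.395, -0.231, 1.048, -525.6, -384.4, -110, -1],
  [-0.395, -0.231, 1.048, -525.6, -384.4, -110, -1],
  [-0.395, -0.231, 1.048, -525.6, -384.4, -110, -1],
  [-0.395, -0.231, 1.048, -525.6, -384.4, -110, -1],
  [-0.395, -0.231, 1.048, -525.6, -384.4, -110, -1],
  [-0.395, -0.231, 1.048, -525.6, -384.4, -110, -1],
  [-0.395, -0.231, 1.048, -525.6, -384.4, -110, -1],
], squeeze=20)

```text
time: 1.3
ee_pos: [0.5038, 0.1328, 0.3301]
eef_rot: [0.662, 0.718, 0.16, 0.146]
ft_force: [0.8, 0.5, -0.1]
width: 0.0068
grip_force: 0.0
```

```bash
python3 - <<'E'
from h import *
from bench import status
s=status.read_state()
print(s["time"],rel(s,[.578,.003,.33],tool(4.7)))
E
```

```text
1.3 (array([ 0.   , -0.002, -0.001]), array([-135.5,   57.5,   26.7]))
```

Request:
jog_arm([
  [0, 0, 0, -110, 45, 20, -1],
  [0, 0, 0, -110, 45, 20, -1],
  [0, 0, 0, -110, 45, 20, -1],
  [0, 0, 0, -110, 45, 20, -1],
  [0, 0, 0, -110, 45, 20, -1],
  [0, 0, 0, -110, 45, 20, -1],
])

```text
time: 1.9
ee_pos: [0.561, 0.0307, 0.3307]
eef_rot: [0.661, 0.719, 0.16, 0.146]
ft_force: [-0.5, 1.1, -0.1]
width: 0.0008
grip_force: 0.0
```

```bash
python3 - <<'E'
from h import *
from bench import status,camera
s=status.read_state();c=camera("wrist");T=np.array(c["mount"])
print(s["time"],s["ee_pos"],rel(s,[.578,.003,.33],tool(4.7)),T.round(3).tolist(),abs(s["joint_vel"]).max())
cv2.imwrite("pics/w1.png",c["image"][...,::-1])
W=np.eye(4);W[:3,:3]=Rn.from_quat(s["eef_rot"]).as_matrix();W[:3,3]=s["ee_pos"];c["world_from_camera"]=W@T;np.savez("w1.npz",**c)
P=pts(c);M=masks(c);ok=c["z_map"]>0
for k in("red","orange","blue"):
    N,L,st,ce=cv2.connectedComponentsWithStats((M[k]&ok).astype(np.uint8))
    for i in range(1,N):
        if st[i,4]>300:
            q=P[L==i];print(k,st[i],ce[i].round(),q.mean(0).round(4),np.percentile(q,[2,98],0).round(3).tolist())
E
```

```text
1.9 [0.5609982  0.03068283 0.33067953] (array([-0.   , -0.002,  0.001]), array([-29. ,  13. ,   6.8])) [[-0.001, -0.957, -0.291, 0.08], [1.0, -0.001, 0.0, -0.0], [-0.0, -0.291, 0.957, -0.162], [0.0, 0.0, 0.0, 1.0]] 0.004178208904488974
red [ 301  230   47   46 2019] [324. 252.] [0.6257 0.0127 0.2107] [[0.611, -0.005, 0.203], [0.641, 0.029, 0.217]]
orange [306 275  29  63 396] [317. 292.] [ 0.6291 -0.0239  0.1987] [[0.544, -0.092, 0.143], [0.666, 0.043, 0.365]]
orange [  20  407   72   34 1205] [ 50. 418.] [ 0.4203 -0.2066  0.033 ] [[0.398, -0.224, 0.003], [0.473, 0.048, 0.397]]
blue [ 306   96   34   96 3023] [322. 143.] [0.6482 0.0889 0.1482] [[0.635, 0.05, 0.142], [0.661, 0.126, 0.154]]
```

View pics/w1.png

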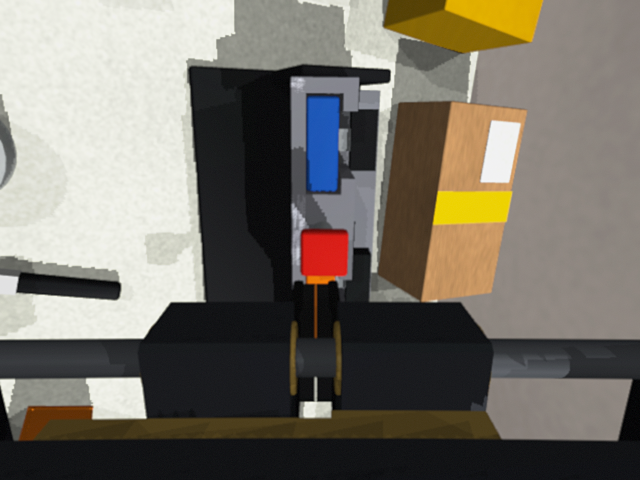

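The wrist view shows the red cap at (324,252), the blue pack sunk in the +y pocket at (322,143), and the base plate's front edge running from (190,68) to (205,300). Next I'll refine the dock yaw.

```bash
python3 - <<'E'
from h import *
c=dict(np.load("w1.npz"));P=pts(c);M=masks(c);ok=c["z_map"]>0
A=tool(4.7)
for k,sl in(("blue",(80,200)),("red",(225,280))):
    m=M[k]&ok;m[:sl[0]]=0;m[sl[1]:]=0
    q=P[m];L=q@A   # tool axes x,y,z
    L=L[abs(L[:,2]-np.median(L[:,2]))<.004]
    r=cv2.minAreaRect((L[:,:2]*1000).astype(np.float32));w=A@np.array([r[0][0]/1000,r[0][1]/1000,np.median(L[:,2])])
    print(k,np.round(r[1],1),round(r[2],2),w.round(4))
# base front edge at rows 90..290 : first dark column after floor
e=[]
V=hsv(c)[...,2]
for v in range(90,270,4):
    u=180+np.argmax(V[v,180:260]<50);p=P[v,u+3];e.append(p)
e=np.array(e);e=e[abs(e[:,2]-.012)<.006];vx=cv2.fitLine(e[:,:2].astype(np.float32),cv2.DIST_HUBER,0,.01,.01).ravel();print("front edge yaw",np.degrees(np.arctan2(-vx[0],vx[1])),vx,len(e),e[:,2].mean())
E
```

```text
blue [78.8 27.6] 0.4 [0.648  0.0877 0.1485]
red [34.5 35.4] 89.97 [0.6257 0.0118 0.2108]
front edge yaw -175.66199 [ 0.07564008 -0.99713516  0.57199395  0.03623379] 45 0.011476601449148176
```

```bash
cat >> h.py <<'E'
YAW=4.3;D=yawR(YAW);O=np.array([.6702,.0148,0.])
a=D@np.array([-.4226,0,.9063])
def dw(p): return O+D@np.asarray(p)
E
python3 - <<'E'
from h import *
from bench import status
s=status.read_state();cap=dw([-.0449,0,.2113])
print(cap,rel(s,cap+.02*a,tool(YAW)),rel(s,cap+.02*a,tool(YAW))[1])
E
```

```text
[0.62542639 0.01143346 0.2113    ] (array([-0.   , -0.005,  0.008]), array([-24.7,   6.2, 114.6])) [-24.7   6.2 114.6]
```

Request:
jog_arm([
  [0, -0.005, 0.008, -24.7, 6.2, 40, -1],
  [0, -0.005, 0.008, -24.7, 6.2, 80, -1],
  [0, -0.005, 0.008, -24.7, 6.2, 105, -1],
  [0, -0.005, 0.008, -24.7, 6.2, 114, -1],
  [0, -0.005, 0.008, -24.7, 6.2, 114, -1],
  [0, -0.005, 0.008, -24.7, 6.2, 114, -1],
  [0, -0.005, 0.008, -24.7, 6.2, 114, -1],
])

```text
time: 2.65
ee_pos: [0.6175, 0.0094, 0.2318]
eef_rot: [0.665, 0.715, 0.16, 0.148]
ft_force: [-0.0, 0.2, -0.2]
width: 0.0005
grip_force: 0.0
```

```bash
python3 - <<'E'
from h import *
from bench import status
s=status.read_state();cap=dw([-.0449,0,.2113])
print(s["time"],rel(s,cap,tool(YAW)),s["ft_force"],s["width"])
E
```

```text
2.65 (array([ 0.002, -0.   , -0.003]), array([ 1.4, -1.5, 22. ])) [-0.04326241  0.24969026 -0.24889709] 0.0005376450150660712
```

Request:
jog_arm([
  [0, 0, 0, 1.4, -1.5, 10, -1],
  [0, 0, 0, 1.4, -1.5, 18, -1],
  [0, 0, 0, 1.4, -1.5, 23, -1],
  [0, 0, 0, 1.4, -1.5, 28, -1],
  [0, 0, 0, 1.4, -1.5, 33, -1],
  [0, 0, 0, 1.4, -1.5, 38, -1],
  [0, 0, 0, 1.4, -1.5, 43, -1],
  [0, 0, 0, 1.4, -1.5, 48, -1],
  [0, 0, 0, 1.4, -1.5, 52, -1],
  [0, 0, 0, 1.4, -1.5, 55, -1],
  [0, 0, 0, 1.4, -1.5, 56, -1],
  [0, 0, 0, 1.4, -1.5, 56, -1],
])

```text
time: 3.85
ee_pos: [0.6393, 0.0124, 0.1787]
eef_rot: [0.665, 0.715, 0.159, 0.147]
ft_force: [-7.3, 1.2, 8.2]
width: 0.0007
grip_force: 5.0
```

```bash
cat > f.py <<'E'
from h import *
from bench import status
s=status.read_state();cap=dw([-.0449,0,.2113])
print(s["time"],"below cap rest",(cap-s["ee_pos"])@a*1000,"F",s["ft_force"],s["ft_force"]@a,rel(s,cap,tool(YAW)))
E
python3 f.py
```

```text
3.85 below cap rest 35.444245044168476 F [-7.28365318  1.23082846  8.18280922] 10.446487428394239 (array([-0.   ,  0.   , -0.003]), array([  0. ,   1.2, -35.4]))
```

Request:
jog_arm([
  [0, 0, 0, 0, 0, 3, -1],
  [0, 0, 0, 0, 0, 6, -1],
  [0, 0, 0, 0, 0, 8, -1],
  [0, 0, 0, 0, 0, 10, -1],
  [0, 0, 0, 0, 0, 11, -1],
  [0, 0, 0, 0, 0, 11, -1],
])

```text
time: 4.45
ee_pos: [0.644, 0.0128, 0.1687]
eef_rot: [0.665, 0.715, 0.159, 0.147]
ft_force: [-5.7, 0.8, 6.8]
width: 0.0007
grip_force: 4.3
```

```bash
python3 f.py
```

```text
4.45 below cap rest 46.45686416356637 F [-5.68169344  0.7717053   6.84962673] 8.57768936327861 (array([-0.   ,  0.   , -0.003]), array([  0. ,   1.1, -46.5]))
```

Request:
jog_arm([
  [0, 0, 0, 0, 0, 1, -1],
  [0, 0, 0, 0, 0, 2, -1],
  [0, 0, 0, 0, 0, 2.5, -1],
  [0, 0, 0, 0, 0, 2.5, -1],
])

```text
time: 4.85
ee_pos: [0.645, 0.0129, 0.1668]
eef_rot: [0.665, 0.715, 0.159, 0.147]
ft_force: [-10.4, 1.1, 12.1]
width: 0.0006
grip_force: 7.9
```

```bash
python3 f.py
```

```text
4.85 below cap rest 48.597848338294355 F [-10.3750165    1.05534382  12.07661667] 15.283738298688375 (array([-0.   , -0.   , -0.003]), array([  0.1,   1. , -48.6]))
```

Request:
jog_arm([
  [0, 0, 0, 0, 0, 1, -1],
  [0, 0, 0, 0, 0, 2, -1],
  [0, 0, 0, 0, 0, 3, -1],
  [0, 0, 0, 0, 0, 3.5, -1],
  [0, 0, 0, 0, 0, 3.5, -1],
])

```text
time: 5.35
ee_pos: [0.6464, 0.0129, 0.1642]
eef_rot: [0.665, 0.715, 0.159, 0.147]
ft_force: [-19.3, 2.0, 20.7]
width: 0.0006
grip_force: 13.5
```

```bash
python3 f.py
```

```text
5.35 below cap rest 51.573282324517415 F [-19.25341006   1.99898035  20.69259974] 26.80395138378262 (array([-0.   , -0.001, -0.003]), array([  0.1,   0.8, -51.6]))
```

Request:
jog_arm([
  [0, 0, 0, 0, 0, -8, -1],
  [0, 0, 0, 0, 0, -16, -1],
  [0, 0, 0, 0, 0, -24, -1],
  [0, 0, 0, 0, 0, -32, -1],
  [0, 0, 0, 0, 0, -42, -1],
  [0, 0, 0, 0, 0, -55, -1],
  [0, 0, 0, 0, 0, -75, 0.2],
  [0, 0, 0, 0, 0, -115, 0.4],
  [0, 0, 0, 0, 0, -150, 0.4],
  [0, 0, 0, 0, 0, -150, 0.4],
  [0, 0, 0, 0, 0, -150, 0.4],
])

```text
time: 6.45
ee_pos: [0.5833, 0.0077, 0.3002]
eef_rot: [0.665, 0.714, 0.16, 0.148]
ft_force: [0.6, -0.3, 0.4]
width: 0.0325
grip_force: 0.0
```

```bash
cat > look.py <<'E'
import sys
from h import *
from bench import status,camera
s=status.read_state();c=camera("wrist")
W=np.eye(4);W[:3,:3]=Rn.from_quat(s["eef_rot"]).as_matrix();W[:3,3]=s["ee_pos"];c["world_from_camera"]=W@np.array(c["mount"])
cs={"wrist":c,"scene":camera("scene"),"side":camera("side")}
cv2.imwrite(f"pics/{sys.argv[1]}.png",np.hstack([cs["scene"]["image"][160:400,240:480],cs["side"]["image"][140:380,300:540],c["image"][40:280,200:440]])[...,::-1])
A=tool(YAW)
print(s["time"],s["width"])
for n,c in cs.items():
    P=pts(c);M=masks(c)
    for k in("red","orange","blue"):
        m=(M[k]&(c["z_map"]>0)&(P[...,2]>.15)&(P[...,2]<.3)&(abs(P[...,1])<.17)).astype(np.uint8)
        N,L,st,ce=cv2.connectedComponentsWithStats(m)
        for i in range(1,N):
            if st[i,4]<80:continue
            q=(P[L==i]-dw([-.017,0,.1515]))@A; h=-q[:,2]
            top=np.percentile(h,95);t=q[h>top-.005]
            r=cv2.minAreaRect((t[:,:2]*1000).astype(np.float32))
            print(n,k,st[i,4],"top above face",round(top*1000,1),"rect",np.round(r[0],1),np.round(r[1],1),round(r[2],1))
E
python3 look.py l1
```

```text
6.45 0.03251640424432073
wrist red 2784 top above face 66.5 rect [0.  0.1] [35.6 34.3] 0.8
wrist orange 2723 top above face 39.5 rect [-63.   -1.7] [27.2 56. ] 89.5
wrist blue 5193 top above face 39.5 rect [74.5 -1.1] [78.4 27.7] 0.2
scene red 257 top above face 67.8 rect [-2.4  3.2] [35.3 32.1] 2.8
scene orange 1022 top above face 40.8 rect [-77.1  -1.3] [79.4 29. ] 0.7
scene blue 726 top above face 40.4 rect [72.2  1.6] [76.  25.3] 0.2
side red 233 top above face 67.3 rect [-4.1 -2.4] [34.5 37. ] 89.1
side orange 556 top above face 40.2 rect [-79.1  -4.1] [28.  81.5] 89.3
side blue 237 top above face 40.3 rect [77.4 -3.5] [67.3 27.2] 0.9
```

View pics/l1.png

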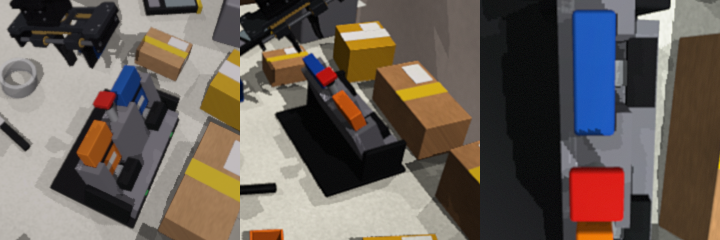

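Three crops: both packs stand about 39.5 mm proud, and the cap is back up at 66.5 mm. The blue pack is in the +y pocket and the orange in the -y pocket. The blue pack in the dock (722-px blob at (310,60) in the crop) is the real one. The pink block lies on the table and is left alone.

```bash
python3 - <<'E'
from h import *
from bench import status
s=status.read_state();A=tool(YAW)
for nm,y in(("L",.075),("R",-.075)):
    g=dw([-.017,y,.1515])-.0013*A[:,1]
    print(nm,rel(s,g+.006*a,A))
E
```

```text
L (array([-0.002,  0.002, -0.003]), array([ 75.7,   0.8, 156.6]))
R (array([-0.002,  0.002, -0.003]), array([-74.3,   1.2, 156.8]))
```

Request:
jog_arm([
  [0, 0, 0, 40, 0.8, 20, 0.4],
  [0, 0, -0.003, 75.7, 0.8, 50, 0.4],
  [0, 0, -0.003, 75.7, 0.8, 85, 0.4],
  [0, 0, -0.003, 75.7, 0.8, 100, 0.4],
  [0, 0, -0.003, 75.7, 0.8, 115, 0.4],
  [0, 0, -0.003, 75.7, 0.8, 130, 0.4],
  [0, 0, -0.003, 75.7, 0.8, 143, 0.4],
  [0, 0, -0.003, 75.7, 0.8, 152, 0.4],
  [0, 0, -0.003, 75.7, 0.8, 156.5, 0.4],
  [0, 0, -0.003, 75.7, 0.8, 156.5, 0.4],
  [0, 0, -0.003, 75.7, 0.8, 156.5, 0.4],
])

```text
time: 7.7
ee_pos: [0.6445, 0.0883, 0.1582]
eef_rot: [0.664, 0.716, 0.159, 0.148]
ft_force: [0.2, 0.2, -0.4]
width: 0.061
grip_force: 0.0
```

```bash
python3 - <<'E'
from h import *
from bench import status
s=status.read_state();A=tool(YAW);g=dw([-.017,.075,.1515])-.0013*A[:,1]
print(s["time"],rel(s,g+.006*a,A),s["ft_force"],s["width"])
E
```

```text
7.7 (array([0.   , 0.001, 0.   ]), array([-0.2, -1.3,  1.4])) [ 0.21759702  0.15678214 -0.39132043] 0.0609615700323943
```

Close gradually, centred, with 20 N.

Request:
jog_arm([
  [0, 0, 0, 0, -1.3, 0, 0.0],
  [0, 0, 0, 0, -1.3, 0, -0.2],
  [0, 0, 0, 0, -1.3, 0, -0.3],
  [0, 0, 0, 0, -1.3, 0, -0.5],
  [0, 0, 0, 0, -1.3, 0, -1],
  [0, 0, 0, 0, -1.3, 0, -1],
  [0, 0, 0, 0, -1.3, 0, -1],
  [0, 0, 0, 0, -1.3, 0, -1],
  [0, 0, 0, 0, -1.3, 0, -1],
], squeeze=20)

```text
time: 8.6
ee_pos: [0.6435, 0.0884, 0.1575]
eef_rot: [0.664, 0.716, 0.159, 0.148]
ft_force: [0.2, 0.4, 1.2]
width: 0.0276
grip_force: 20.0
```

Request:
jog_arm([
  [0, 0, 0, 0, -1, -4, -1],
  [0, 0, 0, 0, -1, -10, -1],
  [0, 0, 0, 0, -1, -16, -1],
  [0, 0, 0, 0, -1, -16, -1],
])

```text
time: 9.0
ee_pos: [0.6363, 0.0877, 0.1726]
eef_rot: [0.664, 0.716, 0.159, 0.148]
ft_force: [3.0, 0.0, 2.7]
width: 0.0278
grip_force: 20.0
```

Request:
jog_arm([
  [0, 0, 0, 0, 0.7, -6, -1],
  [0, 0, 0, 0, 1, -16, -1],
  [0, 0, 0, 0, 1, -28, -1],
  [0, 0, 0, 0, 1, -42, -1],
  [0, 0, 0, 0, 1, -60, -1],
  [0, 0, 0, 0, 1, -80, -1],
  [0, 0, 0, 0, 1, -105, -1],
  [0, 0, 0, 0, 1, -130, -1],
  [0, 0, 0, 0, 1, -130, -1],
  [0, 0, 0, 0, 1, -130, -1],
])

```text
time: 10.0
ee_pos: [0.5813, 0.0839, 0.2889]
eef_rot: [0.664, 0.716, 0.158, 0.147]
ft_force: [0.4, 0.6, -2.0]
width: 0.028
grip_force: 20.0
```

```bash
python3 - <<'E'
from h import *
from bench import status,camera
s=status.read_state();print(s["time"],s["width"],s["ft_force"])
# caddy rims refined: points with z 52..64 mm in both views
for n in("scene","side"):
    c=dict(np.load(n+".npz"));P=pts(c);M=masks(c)
    for k,b in(("blue",(.40,.54,.2,.36)),("orange",(.34,.49,-.36,-.2))):
        X=P[...,0];Y=P[...,1];m=M[k]&(X>b[0])&(X<b[1])&(Y>b[2])&(Y<b[3])&(P[...,2]>.048)
        r=cv2.minAreaRect((P[m][:,:2]*1000).astype(np.float32));print(n,k,m.sum(),np.round(r[0],1),np.round(r[1],1),round(r[2],1))
# blue pack relative to tool in current views
c=camera("scene");P=pts(c);m=masks(c)["blue"]&(P[...,2]>.15)&(abs(P[...,1])<.2)
R=Rn.from_quat(s["eef_rot"]).as_matrix();q=(P[m]-s["ee_pos"])@R;print("pack in tool",np.percentile(q,[2,98],0).round(4).tolist(),m.sum())
print("caddy hover",rel(s,[.462,.281,.22],tool(6.2,0)))
E
```

```text
10.0 0.028044647708675288 [ 0.39008292  0.58309928 -1.97154646]
scene blue 285 [464.6 281.2] [ 59.8 116.2] 5.7
scene orange 523 [ 414.5 -273.8] [111.   61.8] 75.4
side blue 272 [459.8 279.7] [ 61.3 118.4] 5.5
side orange 603 [ 409.8 -276.1] [115.9  60.4] 76.1
pack in tool [[-0.0424, -0.0117, -0.0331], [0.0321, 0.0149, 0.0715]] 1299
caddy hover (array([ 0.435,  0.008, -0.032]), array([ 205.6, -123.4,   18.4]))
```

```bash
python3 - <<'E'
from h import *
from bench import status
print(rel(status.read_state(),[.462,.2805,.22],tool(5.6,0)))
E
```

```text
(array([ 0.435,  0.006, -0.022]), array([ 205.3, -123. ,   17.8]))
```

Request:
jog_arm([
  [0.05, 0, -0.003, 20, -12, 0, -1],
  [0.12, 0, -0.008, 50, -30, 4, -1],
  [0.19, 0, -0.012, 85, -51, 7, -1],
  [0.26, 0, -0.015, 120, -72, 10, -1],
  [0.33, 0.004, -0.018, 155, -93, 13, -1],
  [0.4, 0.006, -0.02, 185, -111, 16, -1],
  [0.435, 0.006, -0.022, 202, -121, 17.8, -1],
  [0.435, 0.006, -0.022, 205.3, -123, 17.8, -1],
  [0.435, 0.006, -0.022, 205.3, -123, 17.8, -1],
  [0.435, 0.006, -0.022, 205.3, -123, 17.8, -1],
  [0.435, 0.006, -0.022, 205.3, -123, 17.8, -1],
])

```text
time: 11.15
ee_pos: [0.4634, 0.2795, 0.2218]
eef_rot: [0.672, 0.74, 0.001, 0.001]
ft_force: [0.9, 0.5, -2.0]
width: 0.0279
grip_force: 20.0
```

```bash
python3 - <<'E'
from h import *
from bench import status,camera
s=status.read_state();print(s["time"],s["ft_force"],rel(s,[.462,.2805,.083],tool(5.6,0)))
R=Rn.from_quat(s["eef_rot"]).as_matrix()
for n in("scene","side"):
    c=camera(n);P=pts(c);M=masks(c)["blue"]&(P[...,1]>.2)&(P[...,1]<.36)&(P[...,0]<.56)&(P[...,0]>.37)
    q=P[M&(P[...,2]>.12)];print(n,len(q),np.percentile(q,[1,99],0).round(4).tolist())
    c2=P[M&(P[...,2]>.052)&(P[...,2]<.068)];r=cv2.minAreaRect((c2[:,:2]*1000).astype(np.float32));print("   rim",len(c2),r)
    r=cv2.minAreaRect((q[:,:2]*1000).astype(np.float32));print("   pack",r)
E
```

```text
11.15 [ 0.85581726  0.5064324  -2.04981572] (array([ 0.003, -0.001, -0.002]), array([  1. ,  -1.6, 138.8]))
scene 586 [[0.4515, 0.2359, 0.1488], [0.4808, 0.3011, 0.2627]]
   rim 204 ((464.862060546875, 280.91473388671875), (58.84081268310547, 117.67555236816406), 5.907923221588135)
   pack ((464.43646240234375, 270.1684875488281), (32.733150482177734, 70.7079849243164), 10.027823448181152)
side 577 [[0.4466, 0.2335, 0.1501], [0.4779, 0.31, 0.2544]]
   rim 197 ((459.60968017578125, 279.4587707519531), (61.30554962158203, 117.58135223388672), 6.111599445343018)
   pack ((463.7709655761719, 274.5451354980469), (34.962669372558594, 83.87692260742188), 5.34544038772583)
```

Request:
jog_arm([
  [0, 0, 0, 4, -1.6, 20, -1],
  [0, 0, 0, 4, -1.6, 45, -1],
  [0, 0, 0, 4, -1.6, 70, -1],
  [0, 0, 0, 4, -1.6, 90, -1],
  [0, 0, 0, 4, -1.6, 110, -1],
  [0, 0, 0, 4, -1.6, 122, -1],
  [0, 0, 0, 4, -1.6, 130, -1],
  [0, 0, 0, 4, -1.6, 134, -1],
  [0, 0, 0, 4, -1.6, 136, -1],
  [0, 0, 0, 4, -1.6, 136, -1],
])

```text
time: 12.25
ee_pos: [0.4612, 0.2847, 0.0858]
eef_rot: [0.672, 0.741, 0.001, 0.0]
ft_force: [0.1, -0.3, -1.3]
width: 0.0276
grip_force: 20.0
```

Request:
jog_arm([
  [0, 0, 0, 0, 0, 2, -1],
  [0, 0, 0, 0, 0, 4, -1],
  [0, 0, 0, 0, 0, 5, -1],
  [0, 0, 0, 0, 0, 5, -1],
])

```text
time: 12.65
ee_pos: [0.4622, 0.2851, 0.0832]
eef_rot: [0.672, 0.741, 0.002, 0.0]
ft_force: [-4.9, -4.4, 22.2]
width: 0.0281
grip_force: 20.0
```

Request:
jog_arm([
  [0, 0, 0, 0, 0, -1.5, -1],
  [0, 0, 0, 0, 0, -2, -1],
  [0, 0, 0, 0, 0, -2, -1],
])

```text
time: 12.95
ee_pos: [0.4617, 0.285, 0.0832]
eef_rot: [0.672, 0.741, 0.002, 0.001]
ft_force: [0.2, -0.2, 7.8]
width: 0.0279
grip_force: 20.0
```

Request:
jog_arm([
  [0, 0, 0, 0, 0, -0.5, -0.25],
  [0, 0, 0, 0, 0, -0.5, 0],
  [0, 0, 0, 0, 0, -0.5, 0.3],
  [0, 0, 0, 0, 0, -0.5, 0.5],
  [0, 0, 0, 0, 0, -0.5, 0.5],
  [0, 0, 0, 0, 0, -15, 0.5],
  [0, 0, 0, 0, 0, -40, 0.5],
  [0, 0, 0, 0, 0, -90, 0.5],
  [0, 0, 0, 0, 0, -140, 0.5],
  [0, 0, 0, 0, 0, -180, 0.4],
  [0, 0, 0, 0, 0, -200, 0.4],
  [0, 0, 0, 0, 0, -200, 0.4],
])

```text
time: 14.15
ee_pos: [0.4619, 0.2849, 0.2868]
eef_rot: [0.672, 0.741, 0.004, 0.001]
ft_force: [-0.1, -0.7, -1.2]
width: 0.0617
grip_force: 0.0
```

```bash
python3 - <<'E'
from h import *
from bench import status,camera
s=status.read_state();print(s["time"],s["ft_force"],s["width"])
A=tool(YAW);g=dw([-.017,-.075,.1515])-.0013*A[:,1]
print("hover",rel(s,g+.11*a,A))
c=camera("scene");cv2.imwrite("pics/s2.png",c["image"][120:420,120:520][...,::-1])
P=pts(c);M=masks(c)
for k,b in(("blue",(.4,.54,.2,.36,.09)),("orange",(.6,.72,-.15,0,.15))):
    q=P[M[k]&(P[...,0]>b[0])&(P[...,0]<b[1])&(P[...,1]>b[2])&(P[...,1]<b[3])&(P[...,2]>b[4])]
    print(k,len(q),np.percentile(q,[1,99],0).round(4).tolist())
E
```

```text
14.15 [-0.06112283 -0.69006469 -1.22176246] 0.061701064425002734
hover (array([-0.43 , -0.009,  0.021]), array([-362.8,  114.6,   35.4]))
blue 319 [[0.4505, 0.242, 0.0907], [0.4779, 0.316, 0.1183]]
orange 1022 [[0.629, -0.1038, 0.1513], [0.6729, -0.0261, 0.1925]]
```

View pics/s2.png

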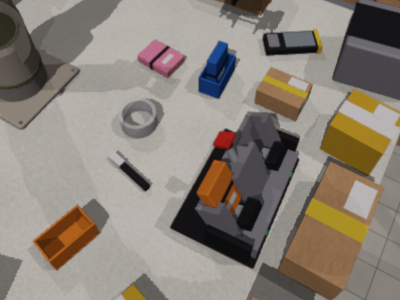

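The crop shows the blue pack upright in the blue caddy at (217,65), and the orange pack still standing proud at (213,183). Next is the orange pack.

Request:
jog_arm([
  [-0.05, 0, 0, -40, 12, -10, 0.4],
  [-0.19, -0.004, 0.01, -85, 27, -10, 0.4],
  [-0.33, -0.009, 0.016, -130, 41, -5, 0.4],
  [-0.43, -0.009, 0.021, -178, 56, 0, 0.4],
  [-0.43, -0.009, 0.021, -226, 71, 8, 0.4],
  [-0.43, -0.009, 0.021, -274, 87, 18, 0.4],
  [-0.43, -0.009, 0.021, -320, 102, 27, 0.4],
  [-0.43, -0.009, 0.021, -352, 112, 34, 0.4],
  [-0.43, -0.009, 0.021, -362.8, 114.6, 35.4, 0.4],
  [-0.43, -0.009, 0.021, -362.8, 114.6, 35.4, 0.4],
  [-0.43, -0.009, 0.021, -362.8, 114.6, 35.4, 0.4],
  [-0.43, -0.009, 0.021, -362.8, 114.6, 35.4, 0.4],
])

```text
time: 15.4
ee_pos: [0.6097, -0.0638, 0.2467]
eef_rot: [0.663, 0.717, 0.156, 0.147]
ft_force: [-0.1, 1.1, 0.4]
width: 0.0607
grip_force: 0.0
```

```bash
cat > g.py <<'E'
from h import *
from bench import status
s=status.read_state();A=tool(YAW);g=dw([-.017,-.075,.1515])-.0013*A[:,1]
print(s["time"],rel(s,g+.006*a,A),s["ft_force"],s["width"])
E
python3 g.py
```

```text
15.4 (array([-0.005,  0.002,  0.004]), array([ -0.9,   3.6, 101.1])) [-0.05661388  1.08632921  0.3742864 ] 0.06074588028006816
```

Request:
jog_arm([
  [-0.005, 0.002, 0.004, -0.9, 3.6, 15, 0.4],
  [-0.005, 0.002, 0.004, -0.9, 3.6, 35, 0.4],
  [-0.005, 0.002, 0.004, -0.9, 3.6, 52, 0.4],
  [-0.005, 0.002, 0.004, -0.9, 3.6, 67, 0.4],
  [-0.005, 0.002, 0.004, -0.9, 3.6, 80, 0.4],
  [-0.005, 0.002, 0.004, -0.9, 3.6, 91, 0.4],
  [-0.005, 0.002, 0.004, -0.9, 3.6, 98, 0.4],
  [-0.005, 0.002, 0.004, -0.9, 3.6, 101, 0.4],
  [-0.005, 0.002, 0.004, -0.9, 3.6, 101, 0.4],
  [-0.005, 0.002, 0.004, -0.9, 3.6, 101, 0.4],
])

```text
time: 16.4
ee_pos: [0.6557, -0.0631, 0.1573]
eef_rot: [0.665, 0.715, 0.159, 0.148]
ft_force: [0.5, -0.1, 0.1]
width: 0.0612
grip_force: 0.0
```

```bash
python3 g.py
```

```text
16.4 (array([ 0.001,  0.001, -0.002]), array([ 1.6, -0.7,  0.7])) [ 0.51299151 -0.14074177  0.08550698] 0.06120829773541527
```

Request:
jog_arm([
  [0, 0, 0, 1, -0.7, 0, 0.0],
  [0, 0, 0, 1, -0.7, 0, -0.2],
  [0, 0, 0, 1, -0.7, 0, -0.3],
  [0, 0, 0, 1, -0.7, 0, -0.5],
  [0, 0, 0, 1, -0.7, 0, -1],
  [0, 0, 0, 1, -0.7, 0, -1],
  [0, 0, 0, 1, -0.7, 0, -1],
  [0, 0, 0, 1, -0.7, 0, -1],
  [0, 0, 0, 1, -0.7, 0, -1],
], squeeze=20)

```text
time: 17.3
ee_pos: [0.655, -0.0623, 0.1566]
eef_rot: [0.665, 0.715, 0.158, 0.148]
ft_force: [-0.4, -0.0, 0.8]
width: 0.0276
grip_force: 20.0
```

Request:
jog_arm([
  [0, 0, 0, 0, 0.3, -4, -1],
  [0, 0, 0, 0, 0.5, -10, -1],
  [0, 0, 0, 0, 0.5, -16, -1],
  [0, 0, 0, 0, 0.5, -16, -1],
])

```text
time: 17.7
ee_pos: [0.6485, -0.0629, 0.1721]
eef_rot: [0.665, 0.715, 0.159, 0.148]
ft_force: [1.3, -0.5, -1.9]
width: 0.0279
grip_force: 20.0
```

Request:
jog_arm([
  [0, 0, 0, 0, 0.3, -6, -1],
  [0, 0, 0, 0, 0.5, -16, -1],
  [0, 0, 0, 0, 0.5, -28, -1],
  [0, 0, 0, 0, 0.5, -42, -1],
  [0, 0, 0, 0, 0.5, -60, -1],
  [0, 0, 0, 0, 0.5, -80, -1],
  [0, 0, 0, 0, 0.5, -105, -1],
  [0, 0, 0, 0, 0.5, -130, -1],
  [0, 0, 0, 0, 0.5, -130, -1],
  [0, 0, 0, 0, 0.5, -130, -1],
])

```text
time: 18.7
ee_pos: [0.5942, -0.0668, 0.2891]
eef_rot: [0.665, 0.715, 0.159, 0.147]
ft_force: [-0.0, 0.2, -1.1]
width: 0.028
grip_force: 20.0
```

```bash
python3 - <<'E'
from h import *
from bench import status
s=status.read_state();print(s["time"],s["ft_force"],s["width"],rel(s,[.412,-.275,.22],tool(-14.3,0)))
E
```

```text
18.7 [-0.02565319  0.22095541 -1.10385751] 0.028010797317710258 (array([ 0.433, -0.071,  0.317]), array([-194.6, -207.5,  -20.8]))
```

Request:
jog_arm([
  [0.04, -0.007, 0.03, -18, -20, -2, -1],
  [0.1, -0.017, 0.075, -45, -48, -5, -1],
  [0.17, -0.028, 0.125, -75, -80, -8, -1],
  [0.24, -0.04, 0.176, -108, -115, -12, -1],
  [0.31, -0.05, 0.227, -140, -149, -15, -1],
  [0.37, -0.06, 0.27, -168, -179, -18, -1],
  [0.42, -0.069, 0.307, -188, -200, -20, -1],
  [0.433, -0.071, 0.317, -194.6, -207.5, -20.8, -1],
  [0.433, -0.071, 0.317, -194.6, -207.5, -20.8, -1],
  [0.433, -0.071, 0.317, -194.6, -207.5, -20.8, -1],
  [0.433, -0.071, 0.317, -194.6, -207.5, -20.8, -1],
])

```text
time: 19.8
ee_pos: [0.412, -0.275, 0.2203]
eef_rot: [0.79, 0.613, -0.0, 0.0]
ft_force: [0.2, -0.5, -0.9]
width: 0.0279
grip_force: 20.0
```

```bash
python3 - <<'E'
from h import *
from bench import status,camera
s=status.read_state();print(s["time"],s["ft_force"],rel(s,[.412,-.275,.086],tool(-14.3,0)))
for n in("scene","side"):
    c=camera(n);P=pts(c);M=masks(c)["orange"]&(P[...,1]<-.2)&(P[...,1]>-.36)&(P[...,0]<.5)&(P[...,0]>.33)
    q=P[M&(P[...,2]>.12)];print(n,len(q),"z",np.percentile(q[:,2],[1,99]).round(4).tolist(),"pack",cv2.minAreaRect((q[:,:2]*1000).astype(np.float32)))
    c2=P[M&(P[...,2]>.052)&(P[...,2]<.068)];print("   rim",len(c2),cv2.minAreaRect((c2[:,:2]*1000).astype(np.float32)))
E
```

```text
19.8 [ 0.23771466 -0.47701869 -0.86277718] (array([ 0.   ,  0.001, -0.   ]), array([ 1.000e-01, -1.000e-01,  1.343e+02]))
scene 69 z [0.1448, 0.2932] pack ((460.9906921386719, -288.2353515625), (72.37996673583984, 74.94694519042969), 74.8376235961914)
   rim 462 ((413.2318420410156, -273.60125732421875), (111.07815551757812, 63.979652404785156), 74.80636596679688)
side 1261 z [0.147, 0.2552] pack ((410.7610778808594, -279.7425231933594), (78.59561920166016, 28.473695755004883), 73.77090454101562)
   rim 416 ((409.8044128417969, -276.43695068359375), (115.38078308105469, 60.17029571533203), 76.16023254394531)
```

Request:
jog_arm([
  [0, 0, 0, 3, 0, 20, -1],
  [0, 0, 0, 3, 0, 45, -1],
  [0, 0, 0, 3, 0, 70, -1],
  [0, 0, 0, 3, 0, 90, -1],
  [0, 0, 0, 3, 0, 110, -1],
  [0, 0, 0, 3, 0, 122, -1],
  [0, 0, 0, 3, 0, 130, -1],
  [0, 0, 0, 3, 0, 134, -1],
  [0, 0, 0, 3, 0, 134, -1],
  [0, 0, 0, 3, 0, 134, -1],
])

```text
time: 20.9
ee_pos: [0.4132, -0.2724, 0.0871]
eef_rot: [0.79, 0.614, -0.0, 0.001]
ft_force: [0.7, -0.9, -1.2]
width: 0.0278
grip_force: 20.0
```

Request:
jog_arm([
  [0, 0, 0, 0, 0, 1, -1],
  [0, 0, 0, 0, 0, 2, -1],
  [0, 0, 0, 0, 0, 2, -1],
])

```text
time: 21.2
ee_pos: [0.4128, -0.2722, 0.0845]
eef_rot: [0.79, 0.614, -0.0, 0.0]
ft_force: [-0.2, -0.1, -1.3]
width: 0.0276
grip_force: 20.0
```

Request:
jog_arm([
  [0, 0, 0, 0, 0, 1, -1],
  [0, 0, 0, 0, 0, 2, -1],
  [0, 0, 0, 0, 0, 2, -1],
])

```text
time: 21.5
ee_pos: [0.4127, -0.2723, 0.0824]
eef_rot: [0.79, 0.614, -0.0, 0.0]
ft_force: [0.5, 0.1, -1.9]
width: 0.0277
grip_force: 20.0
```

Request:
jog_arm([
  [0, 0, 0, 0, 0, 0.7, -1],
  [0, 0, 0, 0, 0, 1.4, -1],
  [0, 0, 0, 0, 0, 1.4, -1],
])

```text
time: 21.8
ee_pos: [0.413, -0.2727, 0.0822]
eef_rot: [0.79, 0.613, -0.0, 0.0]
ft_force: [-4.4, 4.0, 18.2]
width: 0.0277
grip_force: 20.0
```

Request:
jog_arm([
  [0, 0, 0, 0, 0, -1, -1],
  [0, 0, 0, 0, 0, -1.2, -1],
  [0, 0, 0, 0, 0, -1.2, -0.25],
  [0, 0, 0, 0, 0, -1.2, 0],
  [0, 0, 0, 0, 0, -1.2, 0.3],
  [0, 0, 0, 0, 0, -1.2, 0.5],
  [0, 0, 0, 0, 0, -1.2, 0.5],
  [0, 0, 0, 0, 0, -15, 0.5],
  [0, 0, 0, 0, 0, -40, 0.5],
  [0, 0, 0, 0, 0, -90, 0.5],
  [0, 0, 0, 0, 0, -140, 0.5],
  [0, 0, 0, 0, 0, -140, 0.5],
])

```text
time: 23.0
ee_pos: [0.4147, -0.2749, 0.2271]
eef_rot: [0.79, 0.613, 0.005, 0.003]
ft_force: [0.2, 0.2, -1.0]
width: 0.0656
grip_force: 0.0
```

```bash
python3 - <<'E'
from bench import camera
import cv2,numpy as np
cv2.imwrite("pics/s3.png",np.hstack([camera("scene")["image"][130:430,120:480],camera("side")["image"][160:460,180:540]])[...,::-1])
E
```

```text
(no output)
```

View pics/s3.png

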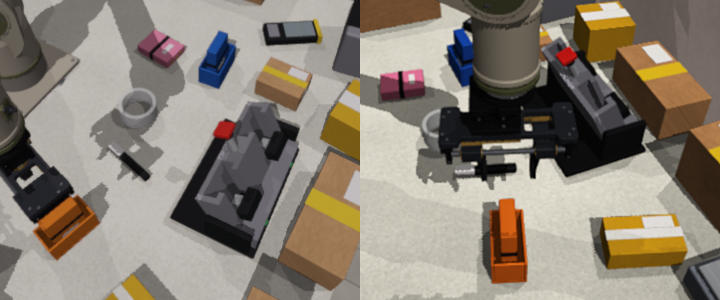

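Both packs stand upright in their own caddies: blue at (217,55), orange at (65,220) and (508,225). The dock is empty with its cap up, and the arm is clear of everything.

```bash
python3 -c "
from bench import order
print(order.close_job())"
```

```text
the job is handed in; nothing more can be done
None
```

I pressed the ejector to its stop (27 N at most when read) and let it spring back, then set both packs down upright in the caddies of their own colours and handed the job in at about 23 s; no verdict was returned.

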